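Line up the spare robot wheels by size

ROBOT

A 6-joint arm with a two-finger parallel gripper is mounted at the origin on the work surface. World frame = base frame: x ahead of the robot, y to its left, z up, the work surface at z = 0. Lengths are in m, angles in rad, forces in N, time in s.
With the tool pointing down it reaches from about 0.4 to 0.825 m from the base axis. Payload 7 kg.
Tool frame: the origin (TCP) lies at the centre of the arm's flange, where the gripper is bolted on; the fingertips stand 178 mm ahead of it and the grasp point (between the pads) lies 159 mm ahead of it; x points along the fingers, y is the direction in which the jaws open and shut, and the axes are right-handed (so a half turn about x gives the same grasp; the last joint's range is limited). The gripper opens to 88 mm and grips with 3 to 60 N. Pads are 19 mm wide; open, the fingers measure 130 mm over their backs; the gripper's body (78 mm by 193 mm) begins 47 mm behind the grasp point.
Start: joints at [1.39, 0.359, 0.012, 0, -1.224, -0.288], TCP at [0.305, 0.602, 0.405] pointing down, gripper open.
Joint ranges: [-3.07, 3.07], [-1.43, 2.12], [-1.02, 1.25], [-3.03, 1.67], [-3.05, -0], [-3.03, 3.03]. Speed limits (rad/s): [2.39, 2.39, 3.01, 3.14, 3.14, 3.14].

INTERFACE

Orientations are given as [roll, pitch, yaw] about the fixed x, y, z axes, in that order (R = Rz(yaw) Ry(pitch) Rx(roll)).
In Python, from station import status, viewer, arm gives the robot as it stands. The module is installed in compiled form; this text tells all that it offers.
- The arm moves only by the tool apply_moves, never from a script. Its argument "commands" is a list of rows, each an object of numbers: "dx", "dy", "dz": the shift along the world's x, y, z in mm; "spin": the turn about the world's z in degrees; "hand": the closure, from 0 (fully open) to 1 (shut). A call has exactly 5 rows; each row shifts and turns the commanded pose from where the row before left it; what a row does not reach is not made up. A row lasts 1/8 s, in which the tool goes at most 62.5 mm and 10.7 degrees, less where a joint would pass 70% of its speed; a pose out of reach is approached as far as the arm can. A call is refused whole if a number of a shift passes 62.5 or a number of a turn 10.7, either way. A call with a gripper value outside its range is refused whole. The fingers move at their own pace and stop on an object; "grip_force" is the grip in N (left out, the last holds). Time passes only in rows, so rows that do not move let the fingers close, or fill a call up. It gives the time, the measured TCP pose, the force and the opening at its end, in the units of the state.
- status.get_state(): the state, without advancing time (a new reading comes with each control period).
- viewer.grab_frame(name): name is "scene" or "side" or "wrist"; returns the picture (420x560x3 uint8, red, green, blue); there is no depth.
- viewer.camera_info(name): a dict with "fx", "fy", "cx", "cy" (pixels), "eye" and "attitude" of the camera in the world; the wrist camera has in their place "T_tool_cam" (4x4, takes a point from camera to tool coordinates, whose origin is the TCP and whose axes are the tool frame's). Camera axes: x right, y up, looking along -z (the intrinsics and any distortion apply to the point x, -y, -z); pixel columns grow to the right and rows downward; lengths in m; the calibration is good to about 2 mm. A picture is of the moment at which its call begins: read the wrist's pose just before it. camera_info takes no time and is no camera call.
- arm.job_done(): hands the job in, once; it reports no verdict.
The state is a dict: "t": time; "q": joint angles; "qd": joint speeds; "joint_efforts": joint torques, N m; "eef_pos": TCP position; "ee_rot": TCP orientation; "force": force on the tool from outside, world axes, zero at the start; "moment": the same for the moment, N m; "width": finger opening in m.
Only numpy, scipy, OpenCV 4.12 (cv2) and the standard library are available. Lean on these libraries where they do the work, as an engineer would, in place of code of your own. Each camera call takes 0.05 s, during which the arm holds its last target.

TASK

Line up the four loose robot wheels by size on the row of round mats along the aluminium rail, one wheel centred on each mat and lying flat with its hub upward. The smallest goes on the mat next to the little robot, then each next larger one, with the largest on the mat farthest from the robot. Leave them all released and at rest.

Things in the scene. Friction and masses are not known exactly. Their poses are not given: they have to be found in the camera images.
- wheel_44_mid (a point): loose robot wheel, 44 mm diameter (smallest of four), lying flat on the table: black tyre, yellow rim, 22 mm high; to be picked up by its round aluminium hub, 20 mm diameter, which stands 30 mm up from the middle of the tyre's upper face (52 mm in all). Point on the axis 26 mm above the underside (4 mm above the tyre face); z up along the hub
- wheel_58_mid (a point): loose robot wheel, 58 mm diameter (second smallest of four), lying flat on the table: black tyre, yellow rim, 22 mm high; to be picked up by its round aluminium hub, 20 mm diameter, which stands 30 mm up from the middle of the tyre's upper face (52 mm in all). Point on the axis 26 mm above the underside (4 mm above the tyre face); z up along the hub
- wheel_72_mid (a point): loose robot wheel, 72 mm diameter (second largest of four), lying flat on the table: black tyre, yellow rim, 22 mm high; to be picked up by its round aluminium hub, 20 mm diameter, which stands 30 mm up from the middle of the tyre's upper face (52 mm in all). Point on the axis 26 mm above the underside (4 mm above the tyre face); z up along the hub
- wheel_86_mid (a point): loose robot wheel, 86 mm diameter (largest of four), lying flat on the table: black tyre, yellow rim, 22 mm high; to be picked up by its round aluminium hub, 20 mm diameter, which stands 30 mm up from the middle of the tyre's upper face (52 mm in all). Point on the axis 26 mm above the underside (4 mm above the tyre face); z up along the hub
- mat_1: one of four alike round grey mats, fixed, 92 mm in diameter and 4 mm high with a white dot at the centre; origin at the centre of its underside, on the table. The mats stand in a straight row 95 mm apart, along the near side of a low aluminium rail (18 mm high); their numbers do not tell their order along the row
- mat_2: one of four alike round grey mats, fixed, 92 mm in diameter and 4 mm high with a white dot at the centre; origin at the centre of its underside, on the table. The mats stand in a straight row 95 mm apart, along the near side of a low aluminium rail (18 mm high); their numbers do not tell their order along the row
- mat_3: one of four alike round grey mats, fixed, 92 mm in diameter and 4 mm high with a white dot at the centre; origin at the centre of its underside, on the table. The mats stand in a straight row 95 mm apart, along the near side of a low aluminium rail (18 mm high); their numbers do not tell their order along the row
- mat_4: one of four alike round grey mats, fixed, 92 mm in diameter and 4 mm high with a white dot at the centre; origin at the centre of its underside, on the table. The mats stand in a straight row 95 mm apart, along the near side of a low aluminium rail (18 mm high); their numbers do not tell their order along the row
- robot: little four-wheeled model robot (black, circuit board and two-eyed sensor on top), fixed, 95 by 88 mm, 66 mm high, at one end of the row of mats, in line with them, 125 mm from the centre of the nearest mat; a white charger box 30 mm high stands at the other end. Origin at the centre of its underside, on the table
There are look-alikes about, which are no part of the job. What is shaped like the mat_3 but orange or pink is not meant.

How it is judged:
By the outcome, as a careful person would: the job done as asked, in the order asked, and still so for the second after the job is handed in, with the robot touching nothing.
It also fails if it takes over 96 s, if anything falls off the work surface, if the arm or the gripper's body presses on something with over 40 N, if the wrist force passes 120 N, or if a joint passes its speed limit or range.

## Working session

There is one attempt and no reset: what is moved stays moved. The work goes in short steps, Python scripts to look and compute and a tool call to move; the robot and the scene stay as the last step left them, time stands still between calls to the robot, and variables do not carry over. Pictures are saved under pics/ and viewed, and the job is handed in when it is done.

Besides the shell and the picture viewer there is one more tool, called after "Emit:" by a JSON object that holds its "api" and its "payload", one argument or row to a line. apply_moves: Moves the arm, as the interface text tells. Its arguments: {"type":"object","properties":{"commands":{"type":"array","items":{"type":"object","properties":{"dx":{"type":"number"},"dy":{"type":"number"},"dz":{"type":"number"},"spin":{"type":"number"},"hand":{"type":"number"}}}},"grip_force":{"type":"number"}},"required":["commands"]}

```bash
mkdir -p pics
python3 - <<'E'
from station import status, viewer
import cv2
s=status.get_state(); print({k:s[k] for k in("t","eef_pos","ee_rot","force","width")})
for n in("scene","side","wrist"):
    print(n,viewer.camera_info(n))
    cv2.imwrite(f"pics/{n}0.png",viewer.grab_frame(n)[:,:,::-1])
E
```

```text
{'t': 0.0, 'eef_pos': array([0.30485547, 0.6020179 , 0.40371822]), 'ee_rot': array([ 1.64472159,  1.56912532, -1.96575474]), 'force': array([-0.58629778,  0.68439988,  0.20367486]), 'width': 0.08760872346103837}
scene {'fx': 495.6961524744969, 'fy': 495.6961524744969, 'cx': 267.23646517203895, 'cy': 197.904828202723, 'eye': array([0.94824743, 0.46320522, 0.96795673]), 'attitude': array([ 0.5856443 , -0.00727374,  2.34758718])}
side {'fx': 388.43526552735364, 'fy': 388.43526552735364, 'cx': 278.2728419264866, 'cy': 208.59271639118458, 'eye': array([ 0.00586416, -0.52324195,  0.5950073 ]), 'attitude': array([ 0.92261234,  0.00911886, -0.77922265])}
wrist {'fx': 360.3808276036067, 'fy': 360.3808276036067, 'cx': 279.7975374992146, 'cy': 215.65416761768284, 'T_tool_cam': array([[-6.09335320e-04,  2.63933948e-01, -9.64540564e-01,
         1.98105739e-02],
       [ 9.99999792e-01, -4.17990912e-05, -6.43173979e-04,
        -8.30624174e-04],
       [-2.10072366e-04, -9.64540756e-01, -2.63933868e-01,
        -7.08430731e-02],
       [ 0.00000000e+00,  0.00000000e+00,  0.00000000e+00,
         1.00000000e+00]])}
```

View pics/scene0.png

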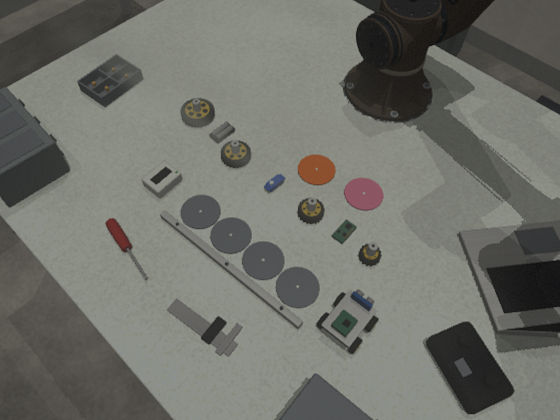

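View pics/side0.png

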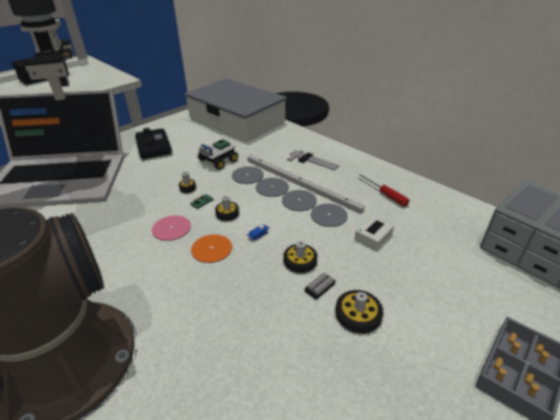

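View pics/wrist0.png

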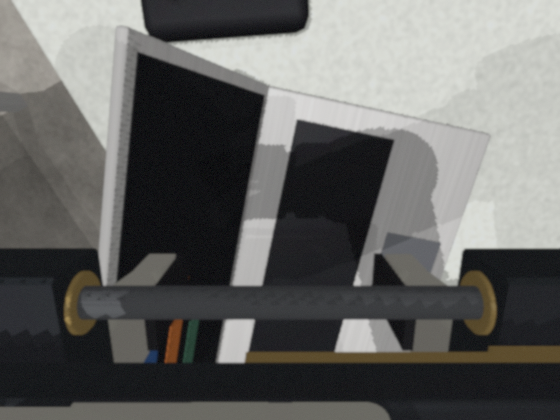

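The four loose wheels are in the scene view at about (197,111), (236,153), (311,209) and (370,253), and the side view agrees. The grey mats are at (200,211), (231,235), (263,260) and (298,287). The little robot is at (348,320). Look-alikes to avoid are the orange disc (317,169), the pink disc (364,193) and the robot's own wheels at (338,297) to (375,320).

```bash
cat > h.py <<'E'
import numpy as np, cv2
from scipy.spatial.transform import Rotation as R
from station import status, viewer
def cam(n):
    c=viewer.camera_info(n)
    if n!="wrist": return c,R.from_euler("xyz",c["attitude"]).as_matrix(),np.array(c["eye"])
    s=status.get_state(); T=np.eye(4); T[:3,:3]=R.from_euler("xyz",s["ee_rot"]).as_matrix(); T[:3,3]=s["eef_pos"]
    T=T@c["T_tool_cam"]; return c,T[:3,:3],T[:3,3]
def ray(C,u,v):
    c,M,e=C; d=M@np.array([(u-c["cx"])/c["fx"],-(v-c["cy"])/c["fy"],-1.]); return e,d
def onz(C,u,v,z):
    e,d=ray(C,u,v); return e+d*(z-e[2])/d[2]
def proj(C,p):
    c,M,e=C; q=M.T@(np.asarray(p)-e); return c["cx"]+c["fx"]*q[0]/-q[2], c["cy"]+c["fy"]*q[1]/q[2]
def tri(rs):
    A=0;b=0
    for e,d in rs:
        d=d/np.linalg.norm(d); P=np.eye(3)-np.outer(d,d); A=A+P; b=b+P@e
    p=np.linalg.solve(A,b); return p,[np.linalg.norm(np.cross(p-e,d/np.linalg.norm(d))) for e,d in rs]
E
python3 - <<'E'
from h import *
for n,bx in (("scene",(150,80,250,270)),("side",(140,130,260,210))):
    im=cv2.imread(f"pics/{n}0.png"); C=cam(n); hsv=cv2.cvtColor(im,cv2.COLOR_BGR2HSV)
    print(n)
    ym=((hsv[...,0]>15)&(hsv[...,0]<35)&(hsv[...,1]>110)&(hsv[...,2]>60)).astype(np.uint8)
    ym=cv2.morphologyEx(ym,cv2.MORPH_CLOSE,np.ones((7,7)))
    k,l,st,ce=cv2.connectedComponentsWithStats(ym)
    for i in range(1,k):
        if st[i,4]>25: print("yel",st[i],ce[i].round(1),onz(C,*ce[i],0.022).round(3))
    gm=((hsv[...,1]<60)&(hsv[...,2]>75)&(hsv[...,2]<135)).astype(np.uint8)
    gm=cv2.morphologyEx(gm,cv2.MORPH_OPEN,np.ones((3,3)))
    gm=cv2.morphologyEx(gm,cv2.MORPH_CLOSE,np.ones((5,5)))
    cs,_=cv2.findContours(gm,cv2.RETR_EXTERNAL,cv2.CHAIN_APPROX_NONE)
    for c in cs:
        a=cv2.contourArea(c)
        if 250<a<3000:
            e=cv2.fitEllipse(c); 
            P=np.array([onz(C,*q[0],.004)[:2] for q in c]).astype(np.float32); (x,y),r=cv2.minEnclosingCircle(P)
            print("grey",a,np.round(e[0],1),np.round(e[1],1),"xy",round(x,4),round(y,4),"r",round(r,4))
    x,y,w,h=bx
    cv2.imwrite(f"pics/{n}_crop0.png",cv2.resize(im[y:y+h,x:x+w],None,fx=2.2 if n=="scene" else 2.8,fy=2.2 if n=="scene" else 2.8,interpolation=cv2.INTER_CUBIC))
E
```

```text
scene
yel [200 102   9  15  91] [204. 109.] [ 0.414 -0.282  0.022]
yel [302 201  19  15 136] [310.9 209.4] [0.449 0.12  0.022]
yel [363 247  16  13  73] [369.8 254.6] [0.445 0.285 0.022]
grey 2377.5 [317.6 402.4] [44.8 92.8] xy 0.7562 0.4231 r 0.0852
grey 535.5 [226.5 340.9] [22.3 36.3] xy 0.7774 0.1986 r 0.0365
grey 695.0 [188.3 316.8] [18.3 53.3] xy 0.8036 0.1075 r 0.0477
grey 1956.5 [346.3 323.3] [43.9 66.2] xy 0.5839 0.3487 r 0.0722
grey 393.5 [161.7 183.2] [27.9 37.7] xy 0.6334 -0.1853 r 0.0501
grey 596.5 [ 34.2 189.5] [21.3 87.4] xy 0.851 -0.3694 r 0.1012
grey 380.0 [224.9 135.9] [22.3 35.3] xy 0.4234 -0.1787 r 0.0561
grey 269.5 [191.5 119.3] [14.2 31.5] xy 0.4419 -0.2976 r 0.0504
grey 2665.0 [ 27.  142.8] [ 58.5 104.6] xy 0.7451 -0.5756 r 0.1721
grey 1529.5 [110.1  59.3] [35.2 75.1] xy 0.4674 -0.6204 r 0.1275
grey 1407.5 [30.6 16.5] [ 22.6 100.1] xy 0.5052 -0.9199 r 0.143
side
yel [180 180  14   7  51] [186.7 183.6] [0.439 0.272 0.022]
yel [217 203  20  11 134] [226.4 208.5] [0.445 0.109 0.022]
yel [287 246  27  18 312] [300.  255.7] [ 0.451 -0.131  0.022]
yel [341 292  38  31 699] [358.9 308.9] [ 0.425 -0.3    0.022]
yel [509 333  11  20 132] [513.7 342.1] [ 0.551 -0.524  0.022]
yel [536 344  13  19 140] [541.5 352.6] [ 0.562 -0.563  0.022]
yel [494 358  12  22 154] [499.4 368. ] [ 0.487 -0.525  0.022]
yel [526 373  13  22 163] [531.2 383.6] [ 0.494 -0.569  0.022]
grey 316.5 [373.  237.1] [23.4 33.3] xy 0.6309 -0.1953 r 0.0471
grey 1442.5 [58.2 49.2] [48.  84.3] xy 0.8828 2.4273 r 1.3008
grey 319.5 [ 7.6 15. ] [19.5 28.7] xy 0.8276 3.437 r 0.6095
```

View pics/scene_crop0.png

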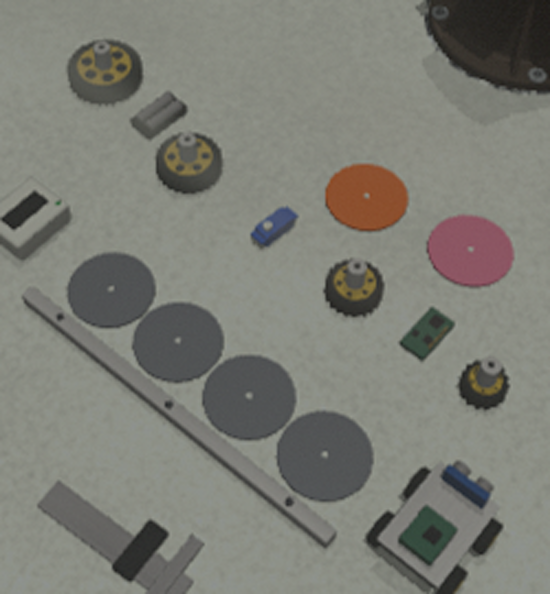

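View pics/side_crop0.png

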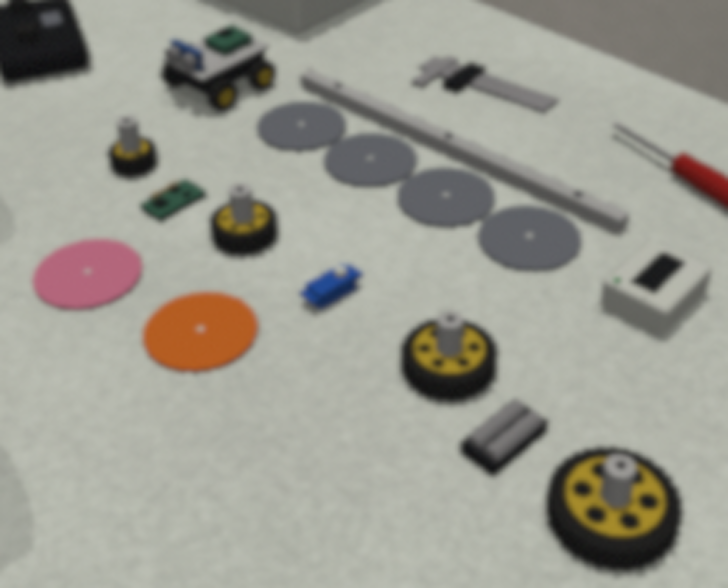

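Run:
```python
from h import *
G={"scene":dict(w86=(196.4,101.4),w72=(235,143.6),w58=(312.3,200.9),w44=(372.7,246.4),mA=(297.7,286.4),mB=(263.2,259.5),mC=(230.9,235),mD=(200.5,210.9)),
"side":dict(w86=(361.8,295.4),w72=(300.7,243.9),w58=(225.7,197.5),w44=(185.7,174.3),mD=(329.3,213.9),mC=(299.3,199.3),mB=(272.1,186.4),mA=(247.5,174.3))}
Cs={n:cam(n) for n in G}; px={}
for n in G:
    g=cv2.imread(f"pics/{n}0.png",0).astype(float)
    for k,(u,v) in G[n].items():
        if k[0]=='m':
            x,y=int(u+.5),int(v+.5); w=g[y-3:y+4,x-3:x+4]; w=np.clip(w-np.median(w)-6,0,None); yy,xx=np.mgrid[y-3:y+4,x-3:x+4]
            if w.sum()>0: u,v=(w*xx).sum()/w.sum(),(w*yy).sum()/w.sum()
        px[n,k]=(u,v)
for k in G["scene"]:
    p,r=tri([ray(Cs[n],*px[n,k]) for n in G]); z=.052 if k[0]=='w' else .004
    print(k,"tri",p.round(4),"res",round(r[0]*1e3,1),"| sc",onz(Cs["scene"],*px["scene",k],z)[:2].round(4),"si",onz(Cs["side"],*px["side",k],z)[:2].round(4))
s=status.get_state(); M=R.from_euler("xyz",s["ee_rot"]).as_matrix(); print(M.round(3), s["q"])
```

```text
w86 tri [ 0.4286 -0.2957  0.0513] res 3.3 | sc [ 0.4272 -0.2922] si [ 0.4307 -0.298 ]
w72 tri [ 0.4539 -0.1252  0.0496] res 2.5 | sc [ 0.4535 -0.1218] si [ 0.4539 -0.1285]
w58 tri [0.4475 0.1161 0.0507] res 2.9 | sc [0.4458 0.1183] si [0.4482 0.1121]
w44 tri [0.4422 0.2805 0.0471] res 3.3 | sc [0.4419 0.2833] si [0.44 0.27]
mA tri [0.6023 0.218  0.0041] res 1.9 | sc [0.6008 0.2192] si [0.6037 0.2167]
mB tri [0.6089 0.1231 0.0038] res 2.0 | sc [0.6075 0.1246] si [0.6101 0.1214]
mC tri [0.6155 0.0283 0.0041] res 1.9 | sc [0.6142 0.0297] si [0.6171 0.0271]
mD tri [ 0.6221 -0.0661  0.0038] res 1.9 | sc [ 0.621  -0.0645] si [ 0.6236 -0.0674]
[[-0.    -0.452 -0.892]
 [-0.001 -0.892  0.452]
 [-1.     0.001 -0.   ]] [ 1.39012663e+00  3.59243274e-01  1.12655574e-02 -2.74088991e-04
 -1.22410118e+00 -2.88104576e-01]
```

Emit:
{"api": "apply_moves", "payload": {
  "commands": [
    {"dx": 13.7,"dy": -32,"dz": -8,"spin": -5.9,"hand": 0},
    {"dx": 13.7,"dy": -32,"dz": -8,"spin": -5.9,"hand": 0},
    {"dx": 13.7,"dy": -32,"dz": -8,"spin": -5.9,"hand": 0},
    {"dx": 13.7,"dy": -32,"dz": -8,"spin": -5.9,"hand": 0},
    {"dx": 13.7,"dy": -32,"dz": -8,"spin": -5.9,"hand": 0}
  ],
  "grip_force": 20
}}

```text
t: 0.78
eef_pos: [0.3738, 0.441, 0.3642]
ee_rot: [1.984, 1.57, -2.145]
force: [0.6, -0.0, -0.0]
width: 0.0878
```

Emit:
{"api": "apply_moves", "payload": {
  "commands": [
    {"dx": 13.7,"dy": -32,"dz": -8,"spin": -5.9,"hand": 0},
    {"dx": 13.7,"dy": -32,"dz": -8,"spin": -5.9,"hand": 0},
    {"dx": 13.7,"dy": -32,"dz": -8,"spin": -5.9,"hand": 0},
    {"dx": 13.7,"dy": -32,"dz": -8,"spin": -5.9,"hand": 0},
    {"dx": 13.7,"dy": -32,"dz": -8,"spin": -5.9,"hand": 0}
  ]
}}

```text
t: 1.4
eef_pos: [0.4422, 0.281, 0.3243]
ee_rot: [2.152, 1.571, -2.492]
force: [-0.5, -0.1, -0.3]
width: 0.0878
```

Emit:
{"api": "apply_moves", "payload": {
  "commands": [
    {"hand": 0},
    {"hand": 0},
    {"hand": 0},
    {"hand": 0},
    {"hand": 0}
  ]
}}

```text
invalid input at $.commands[0]: expected keys dx, dy, dz, spin, hand
```

```bash
cat > w.py <<'E'
import sys
from h import *
s=status.get_state(); C=cam("wrist"); im=viewer.grab_frame("wrist")
n=sys.argv[1]; cv2.imwrite(f"pics/{n}.png",im[:,:,::-1])
print("t",s["t"],"pos",(s["eef_pos"]*1e3).round(1),"F",s["force"].round(1),"w",round(s["width"],4))
for a in sys.argv[2:]:
    p=[float(x) for x in a.split(",")]; print(a,"->px",np.round(proj(C,p),1))
M=R.from_euler("xyz",s["ee_rot"]).as_matrix(); print("x",M[:,0].round(4),"y",M[:,1].round(3))
np.savez("last.npz",M=C[1],e=C[2])
E
python3 w.py wr1 .4422,.2805,.052 .6023,.218,.004
```

```text
t 1.4 pos [442.2 281.  324.3] F [-0.5 -0.1 -0.3] w 0.0878
.4422,.2805,.052 ->px [280.1 216.7]
.6023,.218,.004 ->px [ 86.3 112.4]
x [-1.e-04 -1.e-04 -1.e+00] y [-0.998 -0.069  0.   ]
```

View pics/wr1.png

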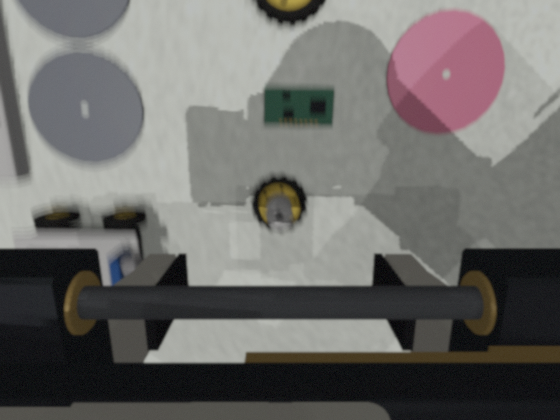

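The wrist view shows the 44 mm wheel at about (279,205), with the pink disc at (446,73) and mat A at (85,108). I'll crop it close.

```bash
python3 w.py wr2 .4422,.2805,.052 .6023,.218,.004 ; python3 -c "
import cv2;im=cv2.imread('pics/wr2.png')[160:250,230:330];cv2.imwrite('pics/wr2c.png',cv2.resize(im,None,fx=6,fy=6,interpolation=2))"
```

```text
t 1.45 pos [442.4 278.  323.1] F [ 0.1 -4.4 -1.4] w 0.0877
.4422,.2805,.052 ->px [279.3 221.8]
.6023,.218,.004 ->px [ 84.7 118.5]
x [-0.0022 -0.0022 -1.    ] y [-0.998 -0.062  0.002]
```

View pics/wr2c.png

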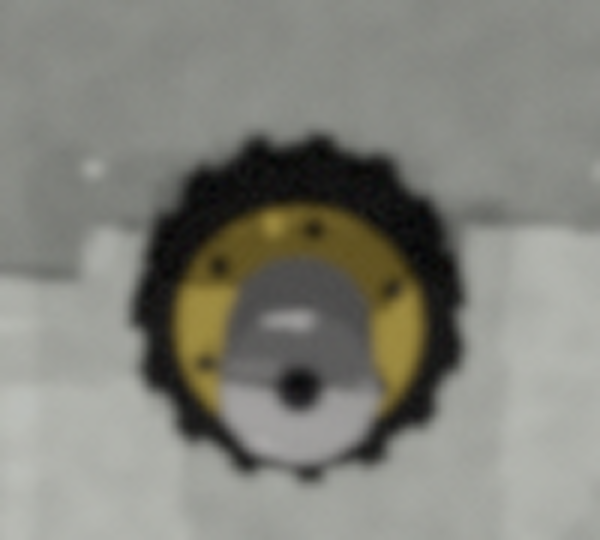

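Emit:
{"api": "apply_moves", "payload": {
  "commands": [
    {"dx": 0,"dy": 0,"dz": 0,"spin": 0,"hand": 0.3},
    {"dx": 0,"dy": 0,"dz": 0,"spin": 0,"hand": 0.3},
    {"dx": 0,"dy": 0,"dz": 0,"spin": 0,"hand": 0.3},
    {"dx": 0,"dy": 0,"dz": 0,"spin": 0,"hand": 0.3},
    {"dx": 0,"dy": 0,"dz": 0,"spin": 0,"hand": 0.3}
  ]
}}

```text
t: 2.12
eef_pos: [0.4419, 0.2824, 0.3247]
ee_rot: [-0.59, 1.571, 1.054]
force: [0.3, -0.2, -0.2]
width: 0.0613
```

```bash
python3 w.py wr3 .4422,.2805,.052 .6023,.218,.004 .6089,.1231,.004; python3 -c "
import cv2;im=cv2.imread('pics/wr3.png')[160:250,230:330];cv2.imwrite('pics/wr3c.png',cv2.resize(im,None,fx=6,fy=6,interpolation=2))
im=cv2.imread('pics/wr3.png')[60:160,30:150];cv2.imwrite('pics/wr3m.png',cv2.resize(im,None,fx=5,fy=5,interpolation=2))"
```

```text
t 2.125 pos [441.9 282.4 324.7] F [ 0.3 -0.2 -0.2] w 0.0613
.4422,.2805,.052 ->px [279.8 214.6]
.6023,.218,.004 ->px [ 86.3 109.8]
.6089,.1231,.004 ->px [ 68.3 -25.7]
x [ 0.  0. -1.] y [-0.997 -0.073 -0.   ]
```

View pics/wr3c.png

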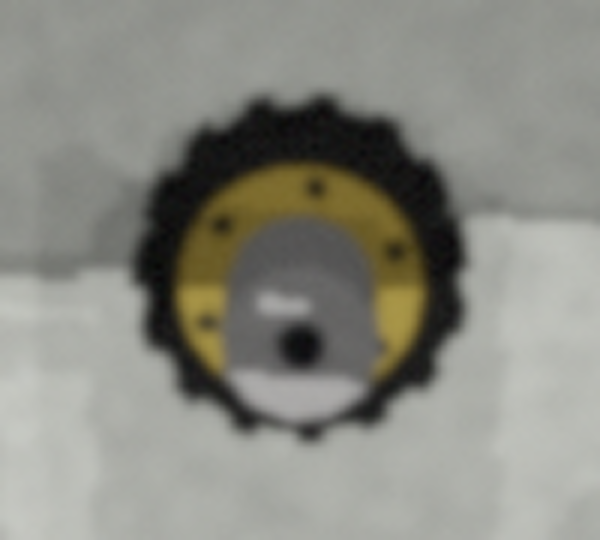

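View pics/wr3m.png

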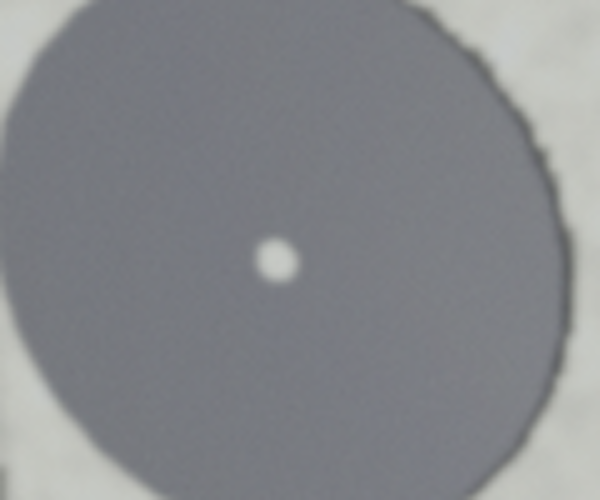

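```bash
cat > m.py <<'E'
import sys
from h import *
d=np.load("last.npz"); C=(viewer.camera_info("wrist"),d["M"],d["e"])
for a in sys.argv[1:]:
    u,v,z=[float(x) for x in a.split(",")]; print(a,(onz(C,u,v,z)*1e3).round(1))
E
python3 m.py 279.8,217.5,.052 85.4,112,.004
```

```text
279.8,217.5,.052 [442.1 282.7  52. ]
85.4,112,.004 [603.1 219.8   4. ]
```

Emit:
{"api": "apply_moves", "payload": {
  "commands": [
    {"dx": 0,"dy": 0,"dz": -35,"spin": 0,"hand": 0.3},
    {"dx": 0,"dy": 0,"dz": -35,"spin": 0,"hand": 0.3},
    {"dx": 0,"dy": 0,"dz": -30,"spin": 0,"hand": 0.3},
    {"dx": 0,"dy": 0,"dz": -15,"spin": 0,"hand": 0.3},
    {"dx": 0,"dy": 0,"dz": -6,"spin": 0,"hand": 0.3}
  ]
}}

```text
t: 2.8
eef_pos: [0.4421, 0.2822, 0.2032]
ee_rot: [2.57, 1.57, -2.07]
force: [-0.4, -0.1, 0.1]
width: 0.0611
```

Emit:
{"api": "apply_moves", "payload": {
  "commands": [
    {"dx": 0,"dy": 0,"dz": 0,"spin": 0,"hand": 0.3},
    {"dx": 0,"dy": 0,"dz": 0,"spin": 0,"hand": 0.3},
    {"dx": 0,"dy": 0,"dz": 0,"spin": 0,"hand": 1},
    {"dx": 0,"dy": 0,"dz": 0,"spin": 0,"hand": 1},
    {"dx": 0,"dy": 0,"dz": 0,"spin": 0,"hand": 1}
  ]
}}

```text
t: 3.42
eef_pos: [0.442, 0.2822, 0.2039]
ee_rot: [-0.678, 1.57, 0.965]
force: [0.4, -0.1, 0.9]
width: 0.0369
```

Emit:
{"api": "apply_moves", "payload": {
  "commands": [
    {"dx": 0,"dy": 0,"dz": 0,"spin": 0,"hand": 1},
    {"dx": 0,"dy": 0,"dz": 0,"spin": 0,"hand": 1},
    {"dx": 0,"dy": 0,"dz": 0,"spin": 0,"hand": 1},
    {"dx": 0,"dy": 0,"dz": 0,"spin": 0,"hand": 1},
    {"dx": 0,"dy": 0,"dz": 0,"spin": 0,"hand": 1}
  ]
}}

```text
t: 4.05
eef_pos: [0.442, 0.2822, 0.2037]
ee_rot: [-2.475, 1.571, -0.832]
force: [-0.1, 0.6, -0.4]
width: 0.0193
```

Emit:
{"api": "apply_moves", "payload": {
  "commands": [
    {"dx": 0,"dy": 0,"dz": 20,"spin": 0,"hand": 1},
    {"dx": 0,"dy": 0,"dz": 30,"spin": 0,"hand": 1},
    {"dx": 30,"dy": -12,"dz": 20,"spin": 0,"hand": 1},
    {"dx": 40,"dy": -15,"dz": 0,"spin": 0,"hand": 1},
    {"dx": 40,"dy": -15,"dz": 0,"spin": 0,"hand": 1}
  ]
}}

```text
t: 4.68
eef_pos: [0.553, 0.2398, 0.2742]
ee_rot: [-0.824, 1.57, 0.819]
force: [-0.6, 0.6, -0.6]
width: 0.0191
```

Emit:
{"api": "apply_moves", "payload": {
  "commands": [
    {"dx": 35,"dy": -14,"dz": 0,"spin": 0,"hand": 1},
    {"dx": 15.7,"dy": -6.7,"dz": 0,"spin": 0,"hand": 1},
    {"dx": 0,"dy": 0,"dz": 0,"spin": 0,"hand": 1},
    {"dx": 0,"dy": 0,"dz": 0,"spin": 0,"hand": 1},
    {"dx": 0,"dy": 0,"dz": 0,"spin": 0,"hand": 1}
  ]
}}

```text
t: 5.3
eef_pos: [0.6019, 0.22, 0.2739]
ee_rot: [-0.038, 1.571, 1.606]
force: [-0.5, -0.4, -0.3]
width: 0.0196
```

```bash
python3 w.py wr4 .6023,.218,.004 .6089,.1231,.004 .6155,.0283,.004
```

```text
t 5.3 pos [601.9 220.  273.9] F [-0.5 -0.4 -0.3] w 0.0196
.6023,.218,.004 ->px [279.7 215.5]
.6089,.1231,.004 ->px [280.3  74.2]
.6155,.0283,.004 ->px [ 281.  -100.7]
x [-0.e+00  2.e-04 -1.e+00] y [-0.997 -0.073 -0.   ]
```

View pics/wr4.png

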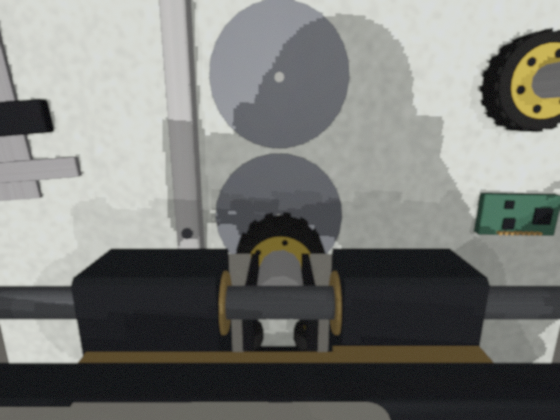

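```bash
python3 m.py 279,76,.004; python3 -c "
import cv2;im=cv2.imread('pics/wr4.png')[30:120,230:330];cv2.imwrite('pics/wr4c.png',cv2.resize(im,None,fx=6,fy=6,interpolation=2))"
```

```text
279,76,.004 [609.7 124.2   4. ]
```

Emit:
{"api": "apply_moves", "payload": {
  "commands": [
    {"dx": 0,"dy": 0,"dz": -25,"spin": 0,"hand": 1},
    {"dx": 0,"dy": 0,"dz": -20,"spin": 0,"hand": 1},
    {"dx": 0,"dy": 0,"dz": -12,"spin": 0,"hand": 1},
    {"dx": 0,"dy": 0,"dz": -6,"spin": 0,"hand": 1},
    {"dx": 0,"dy": 0,"dz": -2,"spin": 0,"hand": 1}
  ]
}}

```text
t: 5.98
eef_pos: [0.6027, 0.2196, 0.2088]
ee_rot: [-1.385, 1.571, 0.259]
force: [-0.4, -0.3, -0.3]
width: 0.0195
```

Emit:
{"api": "apply_moves", "payload": {
  "commands": [
    {"dx": 0,"dy": 0,"dz": -0.5,"spin": 0,"hand": 1},
    {"dx": 0,"dy": 0,"dz": 0,"spin": 0,"hand": 1},
    {"dx": 0,"dy": 0,"dz": 0,"spin": 0,"hand": 1},
    {"dx": 0,"dy": 0,"dz": 0,"spin": 0,"hand": 0.5},
    {"dx": 0,"dy": 0,"dz": 0,"spin": 0,"hand": 0.5}
  ]
}}

```text
t: 6.6
eef_pos: [0.6027, 0.2195, 0.2083]
ee_rot: [-1.101, 1.571, 0.542]
force: [-0.2, 0.5, 0.6]
width: 0.0341
```

Emit:
{"api": "apply_moves", "payload": {
  "commands": [
    {"dx": 0,"dy": 0,"dz": 0,"spin": 0,"hand": 0.5},
    {"dx": 0,"dy": 0,"dz": 0,"spin": 0,"hand": 0.5},
    {"dx": 0,"dy": 0,"dz": 15,"spin": 0,"hand": 0.5},
    {"dx": 0,"dy": 0,"dz": 30,"spin": 0,"hand": 0.4},
    {"dx": 0,"dy": 0,"dz": 40,"spin": 0,"hand": 0.3}
  ]
}}

```text
t: 7.22
eef_pos: [0.6025, 0.2193, 0.2943]
ee_rot: [2.208, 1.57, -2.432]
force: [0.1, -0.1, -0.5]
width: 0.0572
```

View pics/wr4c.png

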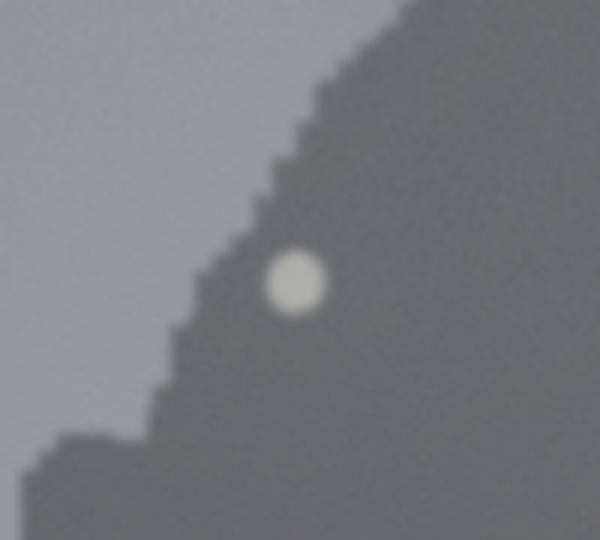

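Emit:
{"api": "apply_moves", "payload": {
  "commands": [
    {"dx": 0,"dy": 0,"dz": 31.8,"spin": 0,"hand": 0.3},
    {"dx": 0,"dy": 0,"dz": 0,"spin": 0,"hand": 0.3},
    {"dx": 0,"dy": 0,"dz": 0,"spin": 0,"hand": 0.3},
    {"dx": 0,"dy": 0,"dz": 0,"spin": 0,"hand": 0.3},
    {"dx": 0,"dy": 0,"dz": 0,"spin": 0,"hand": 0.3}
  ]
}}

```text
t: 7.85
eef_pos: [0.6026, 0.2194, 0.3241]
ee_rot: [2.113, 1.569, -2.527]
force: [0.9, 0.1, -0.4]
width: 0.0613
```

```bash
python3 w.py wr5 .6027,.2195,.056
```

```text
t 7.85 pos [602.6 219.4 324.1] F [ 0.9  0.1 -0.4] w 0.0613
.6027,.2195,.056 ->px [279.4 219.3]
x [-1.3e-03 -9.0e-04 -1.0e+00] y [-0.997 -0.072  0.001]
```

View pics/wr5.png

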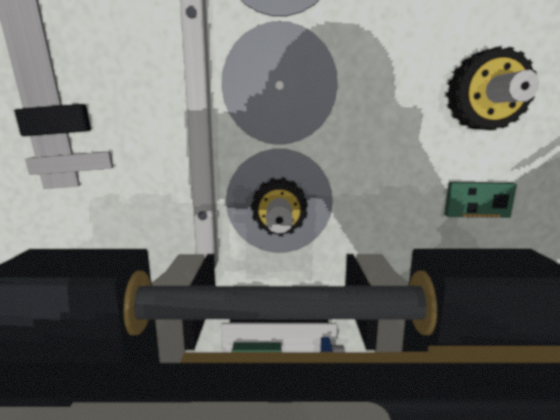

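The 44 mm wheel stands on mat A with its hub at (279,220), where I expected it. Next is the 58 mm wheel, which is at upper right (490,88).

Emit:
{"api": "apply_moves", "payload": {
  "commands": [
    {"dx": -31,"dy": -20.4,"dz": 0,"spin": 0,"hand": 0.3},
    {"dx": -31,"dy": -20.4,"dz": 0,"spin": 0,"hand": 0.3},
    {"dx": -31,"dy": -20.4,"dz": 0,"spin": 0,"hand": 0.3},
    {"dx": -31,"dy": -20.4,"dz": 0,"spin": 0,"hand": 0.3},
    {"dx": -31,"dy": -20.4,"dz": 0,"spin": 0,"hand": 0.3}
  ]
}}

```text
t: 8.52
eef_pos: [0.4467, 0.1168, 0.3247]
ee_rot: [2.302, 1.57, -2.338]
force: [0.0, 0.1, 0.2]
width: 0.0615
```

Emit:
{"api": "apply_moves", "payload": {
  "commands": [
    {"dx": 0,"dy": 0,"dz": 0,"spin": 0,"hand": 0.3},
    {"dx": 0,"dy": 0,"dz": 0,"spin": 0,"hand": 0.3},
    {"dx": 0,"dy": 0,"dz": 0,"spin": 0,"hand": 0.3},
    {"dx": 0,"dy": 0,"dz": 0,"spin": 0,"hand": 0.3},
    {"dx": 0,"dy": 0,"dz": 0,"spin": 0,"hand": 0.3}
  ]
}}

```text
t: 9.15
eef_pos: [0.4479, 0.1176, 0.3247]
ee_rot: [2.184, 1.57, -2.456]
force: [0.1, -0.0, -0.1]
width: 0.0617
```

```bash
python3 w.py wr6 .4475,.1161,.052;python3 m.py 279.8,217.5,.052; python3 -c "
import cv2;im=cv2.imread('pics/wr6.png')[160:260,230:330];cv2.imwrite('pics/wr6c.png',cv2.resize(im,None,fx=6,fy=6,interpolation=2))"
```

```text
t 9.15 pos [447.9 117.6 324.7] F [ 0.1 -0.  -0.1] w 0.0617
.4475,.1161,.052 ->px [280.6 215.3]
x [-5.e-04 -4.e-04 -1.e+00] y [-0.997 -0.072  0.001]
279.8,217.5,.052 [448.  117.8  52. ]
```

View pics/wr6c.png

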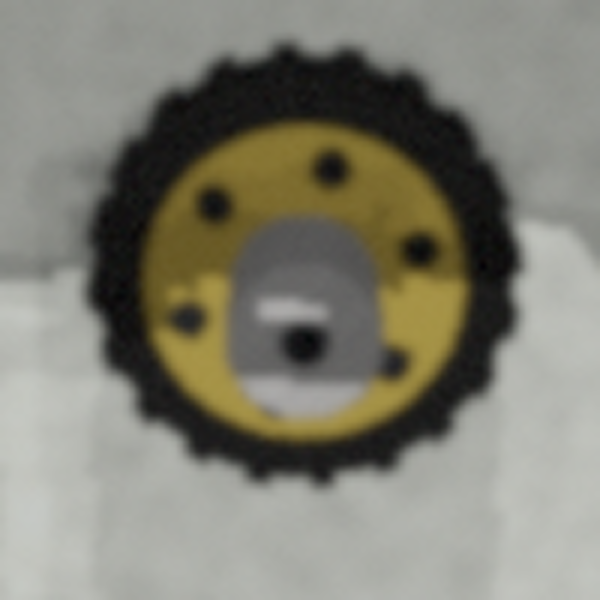

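Emit:
{"api": "apply_moves", "payload": {
  "commands": [
    {"dx": 0,"dy": 0,"dz": -35,"spin": 0,"hand": 0.3},
    {"dx": 0,"dy": 0,"dz": -35,"spin": 0,"hand": 0.3},
    {"dx": 0,"dy": 0,"dz": -30,"spin": 0,"hand": 0.3},
    {"dx": 0,"dy": 0,"dz": -15,"spin": 0,"hand": 0.3},
    {"dx": 0,"dy": 0,"dz": -6,"spin": 0,"hand": 0.3}
  ]
}}

```text
t: 9.82
eef_pos: [0.4476, 0.1174, 0.203]
ee_rot: [2.193, 1.569, -2.447]
force: [-0.5, 0.0, -0.5]
width: 0.0612
```

Emit:
{"api": "apply_moves", "payload": {
  "commands": [
    {"dx": 0,"dy": 0,"dz": 0,"spin": 0,"hand": 0.3},
    {"dx": 0,"dy": 0,"dz": 0,"spin": 0,"hand": 0.3},
    {"dx": 0,"dy": 0,"dz": 0,"spin": 0,"hand": 1},
    {"dx": 0,"dy": 0,"dz": 0,"spin": 0,"hand": 1},
    {"dx": 0,"dy": 0,"dz": 0,"spin": 0,"hand": 1}
  ]
}}

```text
t: 10.45
eef_pos: [0.4477, 0.1175, 0.2042]
ee_rot: [-0.973, 1.57, 0.67]
force: [-0.4, 0.3, 0.1]
width: 0.0374
```

Emit:
{"api": "apply_moves", "payload": {
  "commands": [
    {"dx": 0,"dy": 0,"dz": 0,"spin": 0,"hand": 1},
    {"dx": 0,"dy": 0,"dz": 0,"spin": 0,"hand": 1},
    {"dx": 0,"dy": 0,"dz": 0,"spin": 0,"hand": 1},
    {"dx": 0,"dy": 0,"dz": 0,"spin": 0,"hand": 1},
    {"dx": 0,"dy": 0,"dz": 0,"spin": 0,"hand": 1}
  ]
}}

```text
t: 11.08
eef_pos: [0.4477, 0.1175, 0.204]
ee_rot: [2.125, 1.571, -2.515]
force: [-0.5, 0.3, 0.7]
width: 0.0196
```

Emit:
{"api": "apply_moves", "payload": {
  "commands": [
    {"dx": 0,"dy": 0,"dz": 20,"spin": 0,"hand": 1},
    {"dx": 0,"dy": 0,"dz": 30,"spin": 0,"hand": 1},
    {"dx": 30,"dy": 2,"dz": 20,"spin": 0,"hand": 1},
    {"dx": 40,"dy": 2,"dz": 0,"spin": 0,"hand": 1},
    {"dx": 40,"dy": 2,"dz": 0,"spin": 0,"hand": 1}
  ]
}}

```text
t: 11.7
eef_pos: [0.5588, 0.1235, 0.2744]
ee_rot: [-0.984, 1.57, 0.659]
force: [-0.4, 0.4, -0.2]
width: 0.0192
```

Emit:
{"api": "apply_moves", "payload": {
  "commands": [
    {"dx": 35,"dy": 1,"dz": 0,"spin": 0,"hand": 1},
    {"dx": 16.6,"dy": 0,"dz": 0,"spin": 0,"hand": 1},
    {"dx": 0,"dy": 0,"dz": 0,"spin": 0,"hand": 1},
    {"dx": 0,"dy": 0,"dz": 0,"spin": 0,"hand": 1},
    {"dx": 0,"dy": 0,"dz": 0,"spin": 0,"hand": 1}
  ]
}}

```text
t: 12.32
eef_pos: [0.6084, 0.1245, 0.2742]
ee_rot: [0.379, 1.571, 2.022]
force: [0.9, 0.1, -0.9]
width: 0.0192
```

```bash
python3 w.py wr7 .6155,.0283,.004; python3 -c "
import cv2;im=cv2.imread('pics/wr7.png')[30:120,230:330];cv2.imwrite('pics/wr7c.png',cv2.resize(im,None,fx=6,fy=6,interpolation=2))"
```

```text
t 12.325 pos [608.4 124.5 274.2] F [ 0.9  0.1 -0.9] w 0.0192
.6155,.0283,.004 ->px [280.   75.4]
x [-1.e-04  1.e-04 -1.e+00] y [-0.997 -0.073  0.   ]
```

View pics/wr7.png

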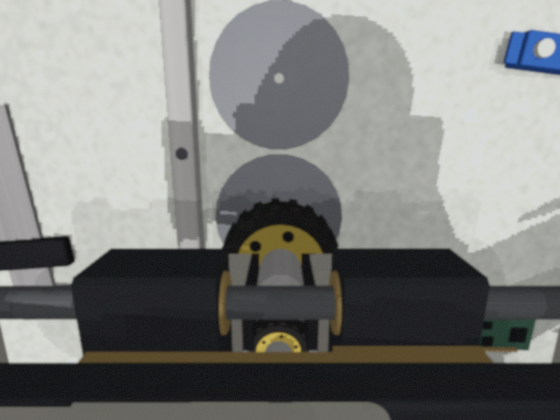

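View pics/wr7c.png

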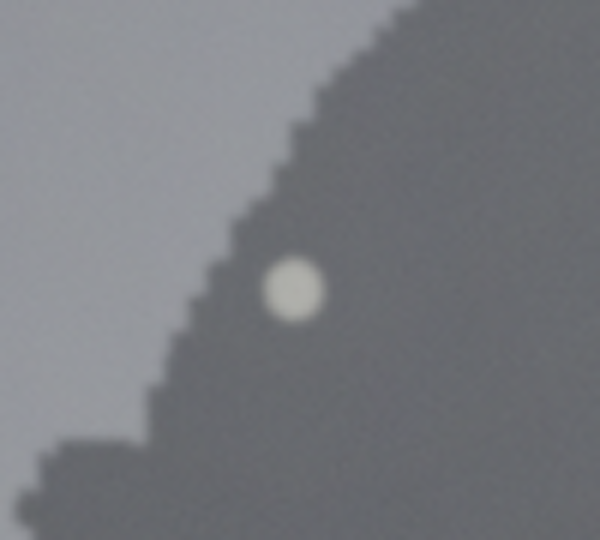

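```bash
python3 m.py 279,78.2,.004
```

```text
279,78.2,.004 [616.   30.1   4. ]
```

Emit:
{"api": "apply_moves", "payload": {
  "commands": [
    {"dx": 0,"dy": 0,"dz": -25,"spin": 0,"hand": 1},
    {"dx": 0,"dy": 0,"dz": -20,"spin": 0,"hand": 1},
    {"dx": 0,"dy": 0,"dz": -12,"spin": 0,"hand": 1},
    {"dx": 0,"dy": 0,"dz": -6,"spin": 0,"hand": 1},
    {"dx": 0,"dy": 0,"dz": -2,"spin": 0,"hand": 1}
  ]
}}

```text
t: 13.0
eef_pos: [0.6093, 0.1246, 0.2091]
ee_rot: [-1.466, 1.571, 0.178]
force: [-0.4, 0.2, -0.6]
width: 0.0194
```

Emit:
{"api": "apply_moves", "payload": {
  "commands": [
    {"dx": 0,"dy": 0,"dz": -0.5,"spin": 0,"hand": 1},
    {"dx": 0,"dy": 0,"dz": 0,"spin": 0,"hand": 1},
    {"dx": 0,"dy": 0,"dz": 0,"spin": 0,"hand": 1},
    {"dx": 0,"dy": 0,"dz": 0,"spin": 0,"hand": 0.5},
    {"dx": 0,"dy": 0,"dz": 0,"spin": 0,"hand": 0.5}
  ]
}}

```text
t: 13.62
eef_pos: [0.6093, 0.1245, 0.2086]
ee_rot: [-1.261, 1.57, 0.382]
force: [-0.1, 0.4, 0.5]
width: 0.0338
```

Emit:
{"api": "apply_moves", "payload": {
  "commands": [
    {"dx": 0,"dy": 0,"dz": 0,"spin": 0,"hand": 0.5},
    {"dx": 0,"dy": 0,"dz": 0,"spin": 0,"hand": 0.5},
    {"dx": 0,"dy": 0,"dz": 15,"spin": 0,"hand": 0.5},
    {"dx": 0,"dy": 0,"dz": 40,"spin": 0,"hand": 0.4},
    {"dx": 0,"dy": 0,"dz": 61.5,"spin": 0,"hand": 0.3}
  ]
}}

```text
t: 14.25
eef_pos: [0.6088, 0.1242, 0.3255]
ee_rot: [1.967, 1.567, -2.673]
force: [0.5, 0.9, 0.2]
width: 0.0571
```

Emit:
{"api": "apply_moves", "payload": {
  "commands": [
    {"dx": -22.2,"dy": -35.4,"dz": 0,"spin": 0,"hand": 0.3},
    {"dx": -22.2,"dy": -35.4,"dz": 0,"spin": 0,"hand": 0.3},
    {"dx": -22.2,"dy": -35.4,"dz": 0,"spin": 0,"hand": 0.3},
    {"dx": -22.2,"dy": -35.4,"dz": 0,"spin": 0,"hand": 0.3},
    {"dx": -22.2,"dy": -35.4,"dz": 0,"spin": 0,"hand": 0.3}
  ]
}}

```text
t: 14.88
eef_pos: [0.4974, -0.0536, 0.3262]
ee_rot: [-1.514, 1.569, 0.129]
force: [-0.2, 0.1, -0.2]
width: 0.0614
```

Emit:
{"api": "apply_moves", "payload": {
  "commands": [
    {"dx": -22.2,"dy": -35.4,"dz": 0,"spin": 0,"hand": 0.3},
    {"dx": -22.2,"dy": -35.4,"dz": 0,"spin": 0,"hand": 0.3},
    {"dx": 0,"dy": 0,"dz": 0,"spin": 0,"hand": 0.3},
    {"dx": 0,"dy": 0,"dz": 0,"spin": 0,"hand": 0.3},
    {"dx": 0,"dy": 0,"dz": 0,"spin": 0,"hand": 0.3}
  ]
}}

```text
t: 15.5
eef_pos: [0.4544, -0.1228, 0.3254]
ee_rot: [-1.594, 1.57, 0.05]
force: [0.5, -0.1, -0.6]
width: 0.0613
```

Emit:
{"api": "apply_moves", "payload": {
  "commands": [
    {"dx": 0,"dy": 0,"dz": 0,"spin": 0,"hand": 0.3},
    {"dx": 0,"dy": 0,"dz": 0,"spin": 0,"hand": 0.3},
    {"dx": 0,"dy": 0,"dz": 0,"spin": 0,"hand": 0.3},
    {"dx": 0,"dy": 0,"dz": 0,"spin": 0,"hand": 0.3},
    {"dx": 0,"dy": 0,"dz": 0,"spin": 0,"hand": 0.3}
  ]
}}

```text
t: 16.12
eef_pos: [0.4539, -0.1234, 0.3249]
ee_rot: [1.99, 1.571, -2.65]
force: [0.7, -0.5, 0.2]
width: 0.0613
```

```bash
python3 w.py wr8 .4539,-.1252,.052;python3 m.py 279.8,217.5,.052; python3 -c "
import cv2;im=cv2.imread('pics/wr8.png')[160:260,230:330];cv2.imwrite('pics/wr8c.png',cv2.resize(im,None,fx=6,fy=6,interpolation=2))"
```

```text
t 16.125 pos [ 453.9 -123.4  324.9] F [ 0.7 -0.5  0.2] w 0.0613
.4539,-.1252,.052 ->px [280.2 214.6]
x [-0. -0. -1.] y [-0.997 -0.072  0.   ]
279.8,217.5,.052 [ 454.1 -123.    52. ]
```

View pics/wr8c.png

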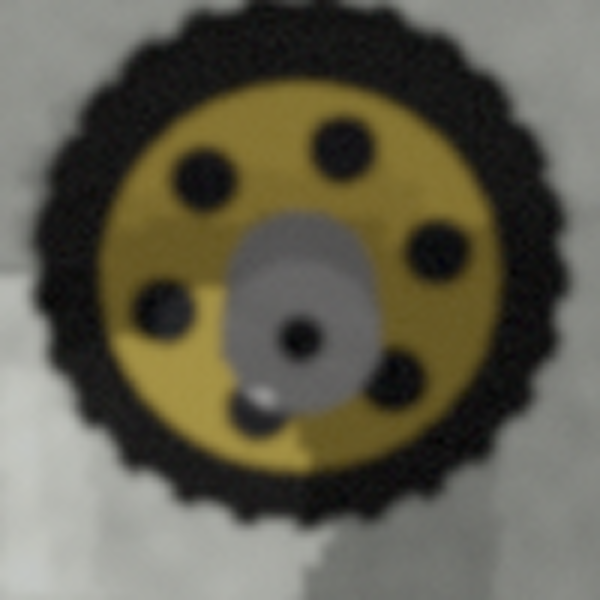

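View pics/wr8.png

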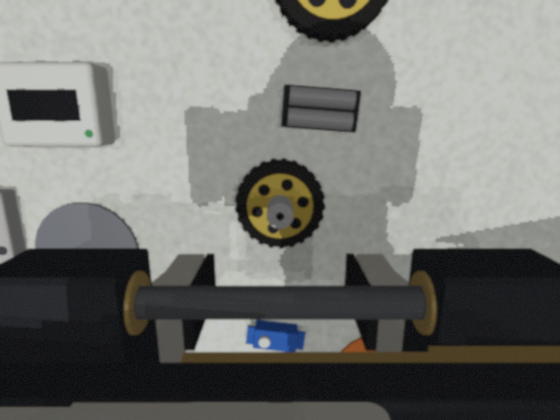

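Emit:
{"api": "apply_moves", "payload": {
  "commands": [
    {"dx": 0,"dy": 0,"dz": -35,"spin": 0,"hand": 0.3},
    {"dx": 0,"dy": 0,"dz": -35,"spin": 0,"hand": 0.3},
    {"dx": 0,"dy": 0,"dz": -30,"spin": 0,"hand": 0.3},
    {"dx": 0,"dy": 0,"dz": -15,"spin": 0,"hand": 0.3},
    {"dx": 0,"dy": 0,"dz": -6,"spin": 0,"hand": 0.3}
  ]
}}

```text
t: 16.8
eef_pos: [0.4537, -0.1234, 0.2031]
ee_rot: [1.66, 1.569, -2.98]
force: [0.5, 0.4, 0.6]
width: 0.0616
```

Emit:
{"api": "apply_moves", "payload": {
  "commands": [
    {"dx": 0,"dy": 0,"dz": 0,"spin": 0,"hand": 0.3},
    {"dx": 0,"dy": 0,"dz": 0,"spin": 0,"hand": 0.3},
    {"dx": 0,"dy": 0,"dz": 0,"spin": 0,"hand": 1},
    {"dx": 0,"dy": 0,"dz": 0,"spin": 0,"hand": 1},
    {"dx": 0,"dy": 0,"dz": 0,"spin": 0,"hand": 1}
  ]
}}

```text
t: 17.42
eef_pos: [0.4539, -0.1234, 0.2042]
ee_rot: [-1.5, 1.57, 0.143]
force: [-1.0, -0.1, -0.4]
width: 0.0371
```

Emit:
{"api": "apply_moves", "payload": {
  "commands": [
    {"dx": 0,"dy": 0,"dz": 0,"spin": 0,"hand": 1},
    {"dx": 0,"dy": 0,"dz": 0,"spin": 0,"hand": 1},
    {"dx": 0,"dy": 0,"dz": 0,"spin": 0,"hand": 1},
    {"dx": 0,"dy": 0,"dz": 0,"spin": 0,"hand": 1},
    {"dx": 0,"dy": 0,"dz": 0,"spin": 0,"hand": 1}
  ]
}}

```text
t: 18.05
eef_pos: [0.4539, -0.1233, 0.204]
ee_rot: [2.077, 1.571, -2.563]
force: [0.7, -0.0, 0.6]
width: 0.0196
```

Emit:
{"api": "apply_moves", "payload": {
  "commands": [
    {"dx": 0,"dy": 0,"dz": 20,"spin": 0,"hand": 1},
    {"dx": 0,"dy": 0,"dz": 30,"spin": 0,"hand": 1},
    {"dx": 20,"dy": 20,"dz": 20,"spin": 0,"hand": 1},
    {"dx": 30,"dy": 28,"dz": 0,"spin": 0,"hand": 1},
    {"dx": 30,"dy": 28,"dz": 0,"spin": 0,"hand": 1}
  ]
}}

```text
t: 18.68
eef_pos: [0.5345, -0.0466, 0.2744]
ee_rot: [-1.198, 1.57, 0.445]
force: [0.2, -0.1, 0.4]
width: 0.0195
```

Emit:
{"api": "apply_moves", "payload": {
  "commands": [
    {"dx": 30,"dy": 28,"dz": 0,"spin": 0,"hand": 1},
    {"dx": 30,"dy": 28,"dz": 0,"spin": 0,"hand": 1},
    {"dx": 22,"dy": 21.7,"dz": 0,"spin": 0,"hand": 1},
    {"dx": 0,"dy": 0,"dz": 0,"spin": 0,"hand": 1},
    {"dx": 0,"dy": 0,"dz": 0,"spin": 0,"hand": 1}
  ]
}}

```text
t: 19.3
eef_pos: [0.6153, 0.0301, 0.2733]
ee_rot: [1.694, 1.569, -2.946]
force: [-0.1, -1.1, -1.1]
width: 0.0194
```

```bash
python3 w.py wr9 .6221,-.0661,.004; python3 -c "
import cv2;im=cv2.imread('pics/wr9.png')[30:120,230:330];cv2.imwrite('pics/wr9c.png',cv2.resize(im,None,fx=6,fy=6,interpolation=2))"
```

```text
t 19.3 pos [615.3  30.1 273.3] F [-0.1 -1.1 -1.1] w 0.0194
.6221,-.0661,.004 ->px [279.7  75.3]
x [-1.5e-03 -3.0e-04 -1.0e+00] y [-0.997 -0.072  0.002]
```

View pics/wr9.png

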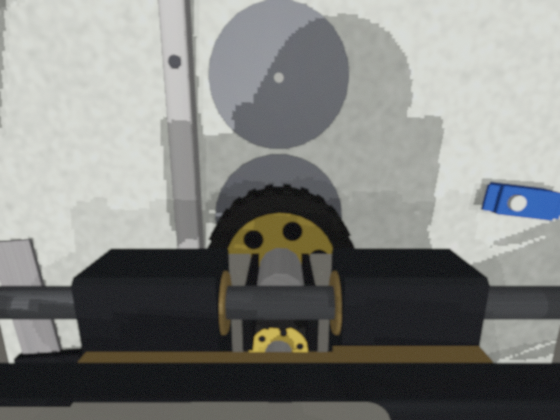

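View pics/wr9c.png

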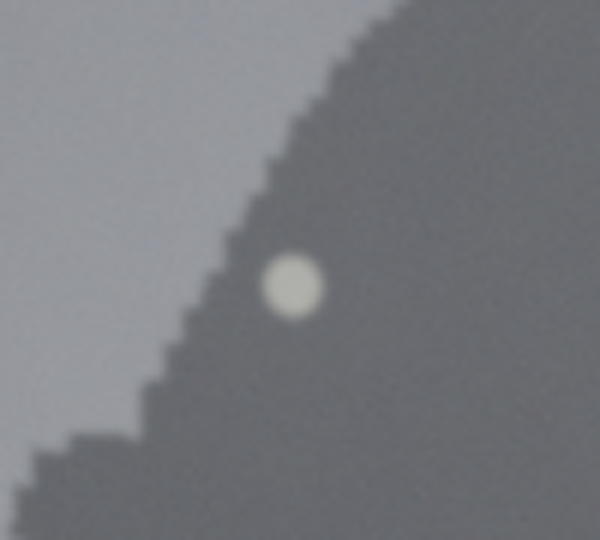

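```bash
python3 m.py 278.8,77.7,.004
```

```text
278.8,77.7,.004 [622.6 -64.6   4. ]
```

Emit:
{"api": "apply_moves", "payload": {
  "commands": [
    {"dx": 0,"dy": 0,"dz": -25,"spin": 0,"hand": 1},
    {"dx": 0,"dy": 0,"dz": -20,"spin": 0,"hand": 1},
    {"dx": 0,"dy": 0,"dz": -12,"spin": 0,"hand": 1},
    {"dx": 0,"dy": 0,"dz": -6,"spin": 0,"hand": 1},
    {"dx": 0,"dy": 0,"dz": -2,"spin": 0,"hand": 1}
  ]
}}

```text
t: 19.98
eef_pos: [0.6159, 0.0302, 0.2091]
ee_rot: [-1.706, 1.571, -0.063]
force: [0.8, -0.5, -1.3]
width: 0.0194
```

Emit:
{"api": "apply_moves", "payload": {
  "commands": [
    {"dx": 0,"dy": 0,"dz": -0.5,"spin": 0,"hand": 1},
    {"dx": 0,"dy": 0,"dz": 0,"spin": 0,"hand": 1},
    {"dx": 0,"dy": 0,"dz": 0,"spin": 0,"hand": 1},
    {"dx": 0,"dy": 0,"dz": 0,"spin": 0,"hand": 0.5},
    {"dx": 0,"dy": 0,"dz": 0,"spin": 0,"hand": 0.5}
  ]
}}

```text
t: 20.6
eef_pos: [0.616, 0.0304, 0.2086]
ee_rot: [-1.468, 1.57, 0.175]
force: [-0.4, 0.2, 1.0]
width: 0.034
```

Emit:
{"api": "apply_moves", "payload": {
  "commands": [
    {"dx": 0,"dy": 0,"dz": 0,"spin": 0,"hand": 0.5},
    {"dx": 0,"dy": 0,"dz": 0,"spin": 0,"hand": 0.5},
    {"dx": 0,"dy": 0,"dz": 15,"spin": 0,"hand": 0.5},
    {"dx": 0,"dy": 0,"dz": 40,"spin": 0,"hand": 0.4},
    {"dx": 0,"dy": 0,"dz": 61.5,"spin": 0,"hand": 0.3}
  ]
}}

```text
t: 21.22
eef_pos: [0.6153, 0.0302, 0.3255]
ee_rot: [1.817, 1.567, -2.823]
force: [2.1, 0.3, 0.6]
width: 0.0574
```

Emit:
{"api": "apply_moves", "payload": {
  "commands": [
    {"dx": -20.8,"dy": -36,"dz": 0,"spin": 0,"hand": 0.3},
    {"dx": -20.8,"dy": -36,"dz": 0,"spin": 0,"hand": 0.3},
    {"dx": -20.8,"dy": -36,"dz": 0,"spin": 0,"hand": 0.3},
    {"dx": -20.8,"dy": -36,"dz": 0,"spin": 0,"hand": 0.3},
    {"dx": -20.8,"dy": -36,"dz": 0,"spin": 0,"hand": 0.3}
  ]
}}

```text
t: 21.85
eef_pos: [0.5111, -0.1507, 0.3263]
ee_rot: [-1.706, 1.569, -0.062]
force: [-0.2, 0.4, -0.6]
width: 0.0614
```

Emit:
{"api": "apply_moves", "payload": {
  "commands": [
    {"dx": -20.8,"dy": -36,"dz": 0,"spin": 0,"hand": 0.3},
    {"dx": -20.8,"dy": -36,"dz": 0,"spin": 0,"hand": 0.3},
    {"dx": -20.8,"dy": -36,"dz": 0,"spin": 0,"hand": 0.3},
    {"dx": -20.8,"dy": -36,"dz": 0,"spin": 0,"hand": 0.3},
    {"dx": 0,"dy": 0,"dz": 0,"spin": 0,"hand": 0.3}
  ]
}}

```text
t: 22.48
eef_pos: [0.4273, -0.2954, 0.326]
ee_rot: [-2.117, 1.57, -0.477]
force: [0.4, 1.1, 0.3]
width: 0.0614
```

Emit:
{"api": "apply_moves", "payload": {
  "commands": [
    {"dx": 0,"dy": 0,"dz": 0,"spin": 0,"hand": 0.3},
    {"dx": 0,"dy": 0,"dz": 0,"spin": 0,"hand": 0.3},
    {"dx": 0,"dy": 0,"dz": 0,"spin": 0,"hand": 0.3},
    {"dx": 0,"dy": 0,"dz": 0,"spin": 0,"hand": 0.3},
    {"dx": 0,"dy": 0,"dz": 0,"spin": 0,"hand": 0.3}
  ]
}}

```text
t: 23.1
eef_pos: [0.4289, -0.2934, 0.3249]
ee_rot: [1.255, 1.571, 2.898]
force: [0.1, 0.3, -0.5]
width: 0.0613
```

```bash
python3 w.py wr10 .4286,-.2957,.052;python3 m.py 279.8,217.5,.052; python3 -c "
import cv2;im=cv2.imread('pics/wr10.png')[150:250,220:340];cv2.imwrite('pics/wr10c.png',cv2.resize(im,None,fx=5,fy=5,interpolation=2))"
```

```text
t 23.1 pos [ 428.9 -293.4  324.9] F [ 0.1  0.3 -0.5] w 0.0613
.4286,-.2957,.052 ->px [280.6 214.1]
x [-1.e-04  0.e+00 -1.e+00] y [-0.997 -0.073  0.   ]
279.8,217.5,.052 [ 429.  -293.1   52. ]
```

View pics/wr10c.png

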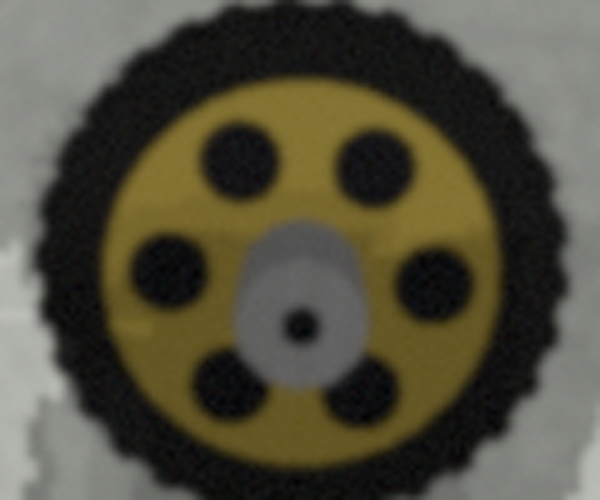

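Emit:
{"api": "apply_moves", "payload": {
  "commands": [
    {"dx": 0,"dy": 0,"dz": -35,"spin": 0,"hand": 0.3},
    {"dx": 0,"dy": 0,"dz": -35,"spin": 0,"hand": 0.3},
    {"dx": 0,"dy": 0,"dz": -30,"spin": 0,"hand": 0.3},
    {"dx": 0,"dy": 0,"dz": -15,"spin": 0,"hand": 0.3},
    {"dx": 0,"dy": 0,"dz": -6,"spin": 0,"hand": 0.3}
  ]
}}

```text
t: 23.78
eef_pos: [0.4287, -0.2937, 0.2035]
ee_rot: [1.398, 1.57, 3.041]
force: [0.0, -0.3, 0.6]
width: 0.0613
```

Emit:
{"api": "apply_moves", "payload": {
  "commands": [
    {"dx": 0,"dy": 0,"dz": 0,"spin": 0,"hand": 0.3},
    {"dx": 0,"dy": 0,"dz": 0,"spin": 0,"hand": 0.3},
    {"dx": 0,"dy": 0,"dz": 0,"spin": 0,"hand": 1},
    {"dx": 0,"dy": 0,"dz": 0,"spin": 0,"hand": 1},
    {"dx": 0,"dy": 0,"dz": 0,"spin": 0,"hand": 1}
  ],
  "grip_force": 25
}}

```text
t: 24.4
eef_pos: [0.4287, -0.2936, 0.2042]
ee_rot: [-1.89, 1.57, -0.247]
force: [0.2, -0.0, -0.4]
width: 0.0369
```

Emit:
{"api": "apply_moves", "payload": {
  "commands": [
    {"dx": 0,"dy": 0,"dz": 0,"spin": 0,"hand": 1},
    {"dx": 0,"dy": 0,"dz": 0,"spin": 0,"hand": 1},
    {"dx": 0,"dy": 0,"dz": 0,"spin": 0,"hand": 1},
    {"dx": 0,"dy": 0,"dz": 0,"spin": 0,"hand": 1},
    {"dx": 0,"dy": 0,"dz": 0,"spin": 0,"hand": 1}
  ]
}}

```text
t: 25.02
eef_pos: [0.4287, -0.2937, 0.204]
ee_rot: [2.654, 1.571, -1.986]
force: [-0.1, 0.5, -0.3]
width: 0.0193
```

Emit:
{"api": "apply_moves", "payload": {
  "commands": [
    {"dx": 0,"dy": 0,"dz": 20,"spin": 0,"hand": 1},
    {"dx": 0,"dy": 0,"dz": 30,"spin": 0,"hand": 1},
    {"dx": 17,"dy": 20,"dz": 20,"spin": 0,"hand": 1},
    {"dx": 25,"dy": 30,"dz": 0,"spin": 0,"hand": 1},
    {"dx": 30,"dy": 35,"dz": 0,"spin": 0,"hand": 1}
  ]
}}

```text
t: 25.65
eef_pos: [0.5009, -0.208, 0.2743]
ee_rot: [-1.396, 1.57, 0.246]
force: [-0.0, -0.7, -0.8]
width: 0.0192
```

Emit:
{"api": "apply_moves", "payload": {
  "commands": [
    {"dx": 30,"dy": 36,"dz": 0,"spin": 0,"hand": 1},
    {"dx": 30,"dy": 36,"dz": 0,"spin": 0,"hand": 1},
    {"dx": 30,"dy": 36,"dz": 0,"spin": 0,"hand": 1},
    {"dx": 20,"dy": 24,"dz": 0,"spin": 0,"hand": 1},
    {"dx": 11.9,"dy": 12.9,"dz": 0,"spin": 0,"hand": 1}
  ]
}}

```text
t: 26.28
eef_pos: [0.6233, -0.0626, 0.2735]
ee_rot: [1.583, 1.57, -3.056]
force: [-0.1, -0.9, -1.3]
width: 0.0193
```

Emit:
{"api": "apply_moves", "payload": {
  "commands": [
    {"dx": 0,"dy": 0,"dz": 0,"spin": 0,"hand": 1},
    {"dx": 0,"dy": 0,"dz": 0,"spin": 0,"hand": 1},
    {"dx": 0,"dy": 0,"dz": 0,"spin": 0,"hand": 1},
    {"dx": 0,"dy": 0,"dz": -10,"spin": 0,"hand": 1},
    {"dx": 0,"dy": 0,"dz": 0,"spin": 0,"hand": 1}
  ]
}}

```text
t: 26.9
eef_pos: [0.6219, -0.0641, 0.2629]
ee_rot: [1.546, 1.569, -3.095]
force: [-1.3, -0.4, -1.0]
width: 0.0194
```

```bash
python3 w.py wr11
```

```text
t 26.9 pos [621.9 -64.1 262.9] F [-1.3 -0.4 -1. ] w 0.0194
x [-1.9e-03 -1.0e-04 -1.0e+00] y [-0.997 -0.071  0.002]
```

View pics/wr11.png

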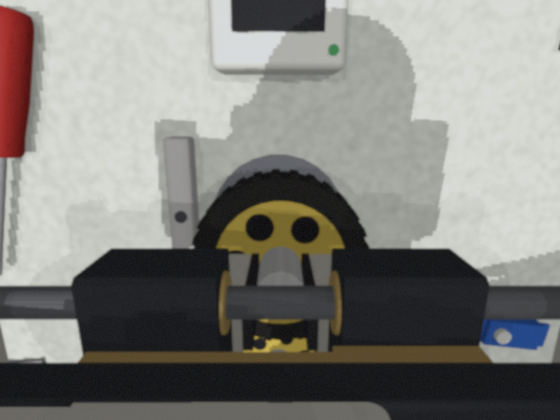

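Emit:
{"api": "apply_moves", "payload": {
  "commands": [
    {"dx": 0,"dy": 0,"dz": -20,"spin": 0,"hand": 1},
    {"dx": 0,"dy": 0,"dz": -15,"spin": 0,"hand": 1},
    {"dx": 0,"dy": 0,"dz": -12,"spin": 0,"hand": 1},
    {"dx": 0,"dy": 0,"dz": -6,"spin": 0,"hand": 1},
    {"dx": 0,"dy": 0,"dz": -2,"spin": 0,"hand": 1}
  ]
}}

```text
t: 27.58
eef_pos: [0.6226, -0.0638, 0.2086]
ee_rot: [1.907, 1.57, -2.733]
force: [-0.6, 0.1, -1.5]
width: 0.0195
```

Emit:
{"api": "apply_moves", "payload": {
  "commands": [
    {"dx": 0,"dy": 0,"dz": -0.5,"spin": 0,"hand": 1},
    {"dx": 0,"dy": 0,"dz": 0,"spin": 0,"hand": 1},
    {"dx": 0,"dy": 0,"dz": 0,"spin": 0,"hand": 1},
    {"dx": 0,"dy": 0,"dz": 0,"spin": 0,"hand": 0.5},
    {"dx": 0,"dy": 0,"dz": 0,"spin": 0,"hand": 0.5}
  ]
}}

```text
t: 28.2
eef_pos: [0.6227, -0.0638, 0.2087]
ee_rot: [-1.636, 1.57, 0.007]
force: [0.7, 0.1, -0.2]
width: 0.0339
```

Emit:
{"api": "apply_moves", "payload": {
  "commands": [
    {"dx": 0,"dy": 0,"dz": 0,"spin": 0,"hand": 0.5},
    {"dx": 0,"dy": 0,"dz": 0,"spin": 0,"hand": 0.5},
    {"dx": 0,"dy": 0,"dz": 15,"spin": 0,"hand": 0.5},
    {"dx": 0,"dy": 0,"dz": 40,"spin": 0,"hand": 0.4},
    {"dx": 0,"dy": 0,"dz": 60,"spin": 0,"hand": 0.3}
  ]
}}

```text
t: 28.82
eef_pos: [0.622, -0.0638, 0.3241]
ee_rot: [1.672, 1.568, -2.968]
force: [1.1, 1.2, 0.2]
width: 0.0573
```

Emit:
{"api": "apply_moves", "payload": {
  "commands": [
    {"dx": -10,"dy": -10,"dz": 40,"spin": 0,"hand": 0.3},
    {"dx": -30,"dy": -10,"dz": 30,"spin": 0,"hand": 0.3},
    {"dx": -40,"dy": -20,"dz": 10,"spin": 0,"hand": 0.3},
    {"dx": -40,"dy": -20,"dz": 0,"spin": 0,"hand": 0.3},
    {"dx": -30,"dy": -20,"dz": 0,"spin": 0,"hand": 0.3}
  ]
}}

```text
t: 29.45
eef_pos: [0.4707, -0.1443, 0.405]
ee_rot: [-1.584, 1.569, 0.059]
force: [0.6, 0.2, 0.1]
width: 0.0616
```

Emit:
{"api": "apply_moves", "payload": {
  "commands": [
    {"dx": 0,"dy": -30,"dz": 0,"spin": 0,"hand": 0.3},
    {"dx": 0,"dy": -30,"dz": 0,"spin": 0,"hand": 0.3},
    {"dx": 0,"dy": -30,"dz": 0,"spin": 0,"hand": 0.3},
    {"dx": 0,"dy": 0,"dz": 0,"spin": 0,"hand": 0.3},
    {"dx": 0,"dy": 0,"dz": 0,"spin": 0,"hand": 0.3}
  ]
}}

```text
t: 30.08
eef_pos: [0.4723, -0.2337, 0.4041]
ee_rot: [-1.634, 1.57, 0.009]
force: [-0.7, 0.7, 0.3]
width: 0.0617
```

Run:
```python
from h import *
for n,(x,y,w,h),f in (("scene",(160,170,200,180),4),("side",(220,130,160,120),5)):
    im=viewer.grab_frame(n)[:,:,::-1]; cv2.imwrite(f"pics/{n}9.png",im)
    cv2.imwrite(f"pics/{n}9c.png",cv2.resize(im[y:y+h,x:x+w],None,fx=f,fy=f,interpolation=2)[:600,:800])
```

```text
(no output)
```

View pics/scene9c.png

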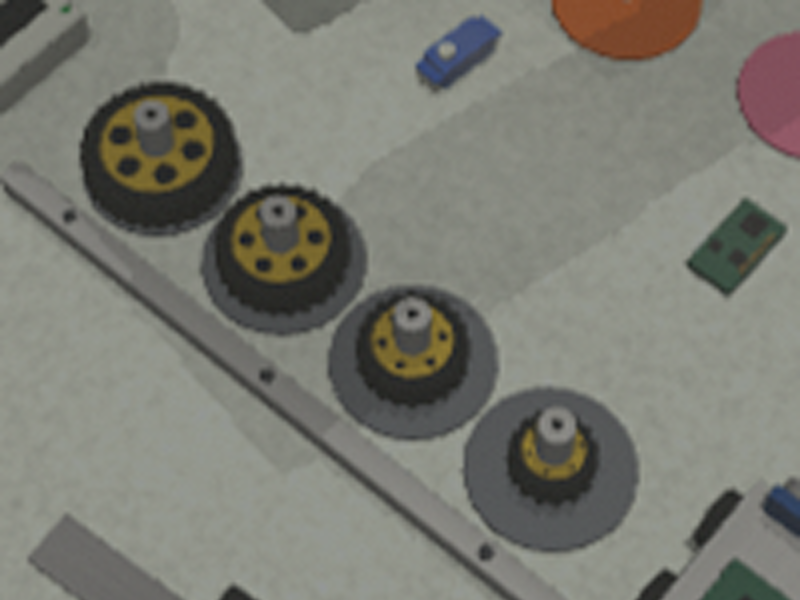

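View pics/side9c.png

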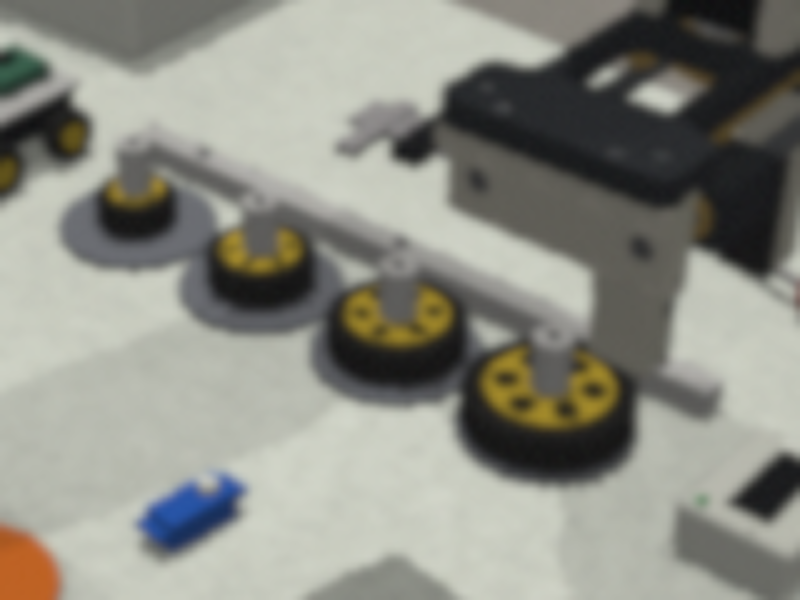

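Run:
```python
from h import *
m={"scene":[(600.8,219.2),(607.5,124.6),(614.2,29.7),(621,-64.5)],"side":[(603.7,216.7),(610.1,121.4),(617.1,27.1),(623.6,-67.4)]}
h={"scene":[(299.25,276.25),(262.75,248.75),(229.5,223.25),(197.75,198.5)],"side":[(247,159.4),(272.2,171),(300.2,182.4),(330.6,197.2)]}
for n in m:
    C=cam(n)
    for a,b in zip(m[n],h[n]): print(n,(onz(C,*b,.056)[:2]*1e3-a).round(1))
a=[tri([ray(cam(n),*h[n][i]) for n in m])[0] for i in range(4)]
print((np.array(a)*1e3).round(1))
```

```text
scene [0.4 1.9]
scene [1.2 1.1]
scene [1.  2.6]
scene [0.2 0.8]
side [-3.7 -8.4]
side [-3.5 -6.7]
side [ 1.1 -2. ]
side [-1.7 -2.8]
[[602.5 217.4  51.6]
 [609.3 122.   51.7]
 [617.1  28.9  54.5]
 [622.  -67.   53.9]]
```

Emit:
{"api": "apply_moves", "payload": {
  "commands": [
    {"dx": 28,"dy": 41,"dz": 3,"spin": 0,"hand": 0.3},
    {"dx": 28,"dy": 41,"dz": 3,"spin": 0,"hand": 0.3},
    {"dx": 28,"dy": 41,"dz": 3,"spin": 0,"hand": 0.3},
    {"dx": 28,"dy": 41,"dz": 3,"spin": 0,"hand": 0.3},
    {"dx": 28,"dy": 41,"dz": 3,"spin": 0,"hand": 0.3}
  ]
}}

```text
t: 30.8
eef_pos: [0.6131, -0.0264, 0.419]
ee_rot: [-1.491, 1.57, 0.153]
force: [1.3, -0.6, 0.8]
width: 0.0612
```

Emit:
{"api": "apply_moves", "payload": {
  "commands": [
    {"dx": 0,"dy": 0,"dz": 0,"spin": 0,"hand": 0.3},
    {"dx": 0,"dy": 0,"dz": 0,"spin": 0,"hand": 0.3},
    {"dx": 0,"dy": 0,"dz": 0,"spin": 0,"hand": 0.3},
    {"dx": 0,"dy": 0,"dz": 0,"spin": 0,"hand": 0.3},
    {"dx": 0,"dy": 0,"dz": 0,"spin": 0,"hand": 0.3}
  ]
}}

```text
t: 31.42
eef_pos: [0.6123, -0.0293, 0.4187]
ee_rot: [-1.427, 1.57, 0.216]
force: [0.6, 0.2, -1.0]
width: 0.0613
```

```bash
python3 w.py wr12 .6161,.0302,.056 .6227,-.0643,.056
```

```text
t 31.425 pos [612.3 -29.3 418.7] F [ 0.6  0.2 -1. ] w 0.0613
.6161,.0302,.056 ->px [272.2 249.6]
.6227,-.0643,.056 ->px [271.8 155.2]
x [ 3.e-04  1.e-04 -1.e+00] y [-0.997 -0.071 -0.   ]
```

Emit:
{"api": "apply_moves", "payload": {
  "commands": [
    {"dx": -2.6,"dy": 38,"dz": 0,"spin": 0,"hand": 0.3},
    {"dx": -2.6,"dy": 38,"dz": 0,"spin": 0,"hand": 0.3},
    {"dx": -2.6,"dy": 38,"dz": 0,"spin": 0,"hand": 0.3},
    {"dx": -2.6,"dy": 38,"dz": 0,"spin": 0,"hand": 0.3},
    {"dx": -2.6,"dy": 38,"dz": 0,"spin": 0,"hand": 0.3}
  ]
}}

```text
t: 32.1
eef_pos: [0.5994, 0.1622, 0.4186]
ee_rot: [-1.223, 1.571, 0.42]
force: [-0.2, -0.4, 0.7]
width: 0.0619
```

Emit:
{"api": "apply_moves", "payload": {
  "commands": [
    {"dx": 0,"dy": 0,"dz": 0,"spin": 0,"hand": 0.3},
    {"dx": 0,"dy": 0,"dz": 0,"spin": 0,"hand": 0.3},
    {"dx": 0,"dy": 0,"dz": 0,"spin": 0,"hand": 0.3},
    {"dx": 0,"dy": 0,"dz": 0,"spin": 0,"hand": 0.3},
    {"dx": 0,"dy": 0,"dz": 0,"spin": 0,"hand": 0.3}
  ]
}}

```text
t: 32.72
eef_pos: [0.5997, 0.1607, 0.4185]
ee_rot: [-0.848, 1.571, 0.794]
force: [0.7, 0.6, -0.5]
width: 0.0616
```

```bash
python3 w.py wr13 .6029,.2197,.056 .6095,.1248,.056
```

```text
t 32.725 pos [599.7 160.7 418.5] F [ 0.7  0.6 -0.5] w 0.0616
.6029,.2197,.056 ->px [272.7 249.2]
.6095,.1248,.056 ->px [272.4 154.3]
x [ 1.e-04  1.e-04 -1.e+00] y [-0.997 -0.071 -0.   ]
```

View pics/wr12.png

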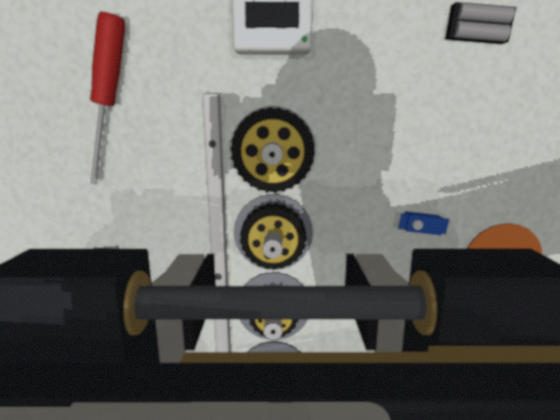

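View pics/wr13.png

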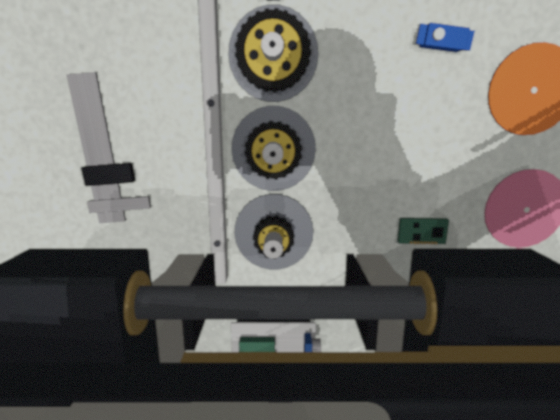

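All four hubs are where they should be. The 86, 72, 58 and 44 mm hubs are at about (272,155), (272,249), (273,154) and (273,249), within 1 px of the projected mat centres. Each wheel lies flat and concentric on its mat.

```bash
python3 -c "
from station import arm
print(arm.job_done())"
```

```text
the job is handed in; nothing more can be done
None
```

All four wheels are on the mats in order of size: 44, 58, 72, then 86 mm, from the mat next to the little robot to the one by the charger. I picked each up by its hub, set it down and released it, then raised the arm clear and handed the job in at about 33 s of the 96 s. The job report gives no verdict.

- **Last wrist views:** each hub was within about 1 px (roughly 1 mm) of its projected mat centre, and every wheel lay flat with its hub up.
- **Scene camera:** it put the wheels 1–3 mm from the mat centres, and combining it with the side camera gave about 2 mm or less.
- **Disagreement:** the side camera alone put the wheels 2–9 mm off. I put this down to blurred readings in its slanting view, since the other checks did not show it.
- **Forces:** wrist force readings stayed within a few newtons throughout.

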